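Load the brass-sleeve carrier into the bench test press

ROBOT

A 7-joint arm with a two-finger parallel gripper is mounted at the origin on the work surface. World frame = base frame: x ahead of the robot, y to its left, z up, the work surface at z = 0. Lengths are in m, angles in degrees, forces in N, time in s.
With the tool pointing down it reaches from about 0.425 to 0.875 m from the base axis. Payload 4.7 kg.
Tool frame: the origin (TCP) lies midway between the tips of the shut fingers; the grasp point (between the pads) lies 19 mm behind it; z points along the fingers, y is the line along which they close (so a half turn about z gives the same grasp; the last joint's range is limited). The gripper opens to 87 mm and grips with 3 to 60 N. Pads are 19 mm wide; open, the fingers measure 117 mm over their backs; the gripper's body (75 mm by 190 mm) begins 51 mm behind the grasp point.
Start: joints at [74.146, 18.392, -4.016, 83.108, 1.295, 78.541, -3.26], TCP at [0.186, -0.623, 0.223] pointing down, gripper open.
Joint ranges: [-163.93, 163.93], [-17.29, 119.83], [-79.2, 71.16], [3.27, 140.29], [-89.18, 269.18], [5.43, 117.66], [-154.24, 154.24]. Speed limits (degrees/s): [147.25, 147.25, 180, 180, 180, 180, 180].

INTERFACE

Orientations are given as [roll, pitch, yaw] about the fixed x, y, z axes, in that order (R = Rz(yaw) Ry(pitch) Rx(roll)).
In Python, from cell import env, viewer, boxes_of, masks_of gives the robot as it stands. The module is installed in compiled form; this text tells all that it offers.
- The arm moves only by the tool apply_moves, never from a script. Its argument "moves" is a list of rows, each a list of 7 numbers: the shift along the tool's x, y, z scaled (see below), then the turn, a rotation vector about the tool's x, y, z scaled (see below), then the opening, from 0 (shut) to 1 (fully open). A call has 1 to 20 rows; each row is the pose to reach, as a shift and turn from the pose commanded when the call began, along the tool's axes at that moment; what a row does not reach only later rows make up. The controller multiplies each number of a shift by 0.2 m and each number of a turn by 1.5 rad. A row lasts 1/10 s, in which the tool goes at most 50 mm and 8.59 degrees, less where a joint would pass 70% of its speed; a pose out of reach is approached as far as the arm can. A call with a number of a shift or a turn outside -1 to 1 is refused whole. A call with a gripper value outside its range is refused whole. The fingers move at their own pace and stop on an object; "grip_force" is the grip in N (left out, the last holds). Time passes only in rows, so rows that repeat a pose let the fingers close. It gives the time, the measured TCP pose, the force, the opening and the grip force at its end, in the units of the state.
- env.get_obs(): the state, without advancing time (a new reading comes with each control period).
- viewer.read_camera(name): name is "scene" or "top" or "wrist"; returns the picture (384x512x3 uint8, red, green, blue); there is no depth.
- viewer.get_calibration(name): a dict with "fov_y" (degrees; the focal length in pixels is half the picture's height over the tangent of half this angle, whatever the lens; pixels are square), "cx", "cy" (the principal point, pixels), "position" and "orientation" of the camera in the world. Camera axes: x right, y up, looking along -z (the intrinsics and any distortion apply to the point x, -y, -z); pixel columns grow to the right and rows downward; lengths in m; the calibration is good to about 2 mm. A picture is of the moment at which its call begins: read the wrist's pose just before it. get_calibration takes no time and is no camera call; for the wrist camera it gives the pose at the moment of the call.
- env.sign_off(): hands the job in; it is judged then, once.
Trained networks look in the newest picture that a camera, given by its name, has taken for a name from the list of things; names that differ only in an ending like _2 or _b are one class to them, and where a whole thing is asked for, a point or a joint stands for the part that bears it (a point fixed in the world has none). Each returns a list of dicts, best first, with "conf" (0 to 1); they miss things now and then, are a little off and sometimes report something else, mostly with a low value. They report only what shows in the picture. A call takes as long as a camera call. They do not tell look-alikes from the thing itself.
- boxes_of(camera, target): "location" ([column, row] in pixels, amid what is visible of it).
- masks_of(camera, target): "pixels" (384x512 bool, what is visible of it) and "location" ([column, row] in pixels, amid what is visible of it).
The state is a dict: "time_s": time; "qpos": joint angles; "joint_velocities": joint speeds; "effort": joint torques, N m; "tool_pos": TCP position; "tool_rot": TCP orientation; "force": force on the tool from outside, world axes, zero at the start; "wrist_torque": the same for the moment, N m; "grip_width": finger opening in m; "grasp_force": force on a finger pad.
Only numpy, scipy, OpenCV 4.12 (cv2) and the standard library are available. Lean on these libraries where they do the work, as an engineer would, in place of code of your own. Each camera call takes 0.05 s, during which the arm holds its last target. There are 200 camera calls.

TASK

Load the carrier with the brass sleeve into the bench press: set it flat on the steel bed, slide it by its handle through the gap between the blue gate blocks and under the press head until it meets the back stop, then slide it sideways to the left (away from the right guide) until its edge is tucked under the yellow lip and against the wall, so that the sleeve stands under the ram. Let go of it there. Leave the carrier with the steel sleeve, the green meter and the amber jar where they are.

Things in the scene. Friction and masses are not known exactly. Their poses are not given: they have to be found in the camera images.
- carrier: Loose carrier, 0.28 kg: black plate 90 (x) x 80 (y) x 12 mm with a fixed brass sleeve at its centre (36 mm diameter, top 52 mm up) and an orange handle at its -x end. Origin: centre of the plate's underside, z up; the +x end goes into the press first.
- carrier_grip (a point): Point to grip on the brass carrier's handle: x -66.5, z 55.6 mm in the carrier's frame (axes as the carrier). The handle is a bar 18 mm wide, 14 mm thick (y), 75 mm long; from its foot at x = -35 on the plate it leans 35 degrees from vertical towards -x, top end at x -78, z 72. Grip its two y faces, tool along the leaning bar; this point is 20 mm short of the top end.
- press: Fixed bench press, 240 x 215 mm, 205 mm tall. Origin: on the table straight under the ram; +x leads into the press (front apron to back stop), +y its left, z up. Steel bed, top 8 mm over the table: y -125..90, x -87..87 mm, plus an apron y -100..45 in front, out to x = -153. Two columns, 26 mm diameter, at x 20, y 71 and -107.
- under_ram (a point): Point on the bed top straight under the ram, 8 mm above the press origin, axes as the press. Loaded, the carrier's origin is here: the stops let it lie at x -7..2 mm and at most y 2 mm, yaw as the press. The ram's end is 65 mm above this point.
- gate (a point): Middle of the gate gap on the bed top: press x -66, y -30, z 8 mm. Gap 92 mm wide between a blue left block (x -80..-52, y 16..66) and the blue right guide (inner face y -76, x -80..45). The guides are 22 mm tall over the bed.
- back_stop (a point): Point at the foot of the blue back stop's front face, on the bed top: press x 47, y -30, z 8 mm. The stop is 22 mm tall, y -90..60. A carrier in line with the gate meets it with its origin at press x 2, y -30.
- lip (a point): Middle of the inner edge of the yellow lip's underside: press x 6, y 28, z 26 mm, so 18 mm above the bed. The lip covers x -31..43, y 28..54. Below it is a blue wall with its face at y = 42. The room behind the left gate block is open to this wall.
- head_front (a point): Middle of the lower front edge of the white press head: press x -52, y -17.5, z 120 mm. The head covers x -52..63, y -125..90, z 120..205. When the carrier is loaded its handle stands just in front of this edge, so a tool held vertical would strike the head; tilted along the handle it clears by about 10 mm.
- other_carrier: The same kind of carrier with a grey steel sleeve instead of brass; not to be moved. Origin and axes as the brass one.
- meter: Loose green hand meter 85 x 140 x 36 mm, bystander; origin at the centre of its underside.
- jar: Loose amber jar with black cap, 60 mm diameter, 85 mm tall, bystander; origin at the centre of its underside.
Things that resemble listed ones, but are neither listed nor needed, are in the scene too. Leave any turquoise look-alike of the carrier alone.

How it is judged:
By the outcome, as a careful person would: the job done as asked, in the order asked, and still so for the second after the job is handed in, with the robot touching nothing.
It also fails if it takes over 45 s, if anything falls off the work surface, if the arm or the gripper's body presses on something with over 40 N, if the wrist force passes 120 N, or if a joint passes its speed limit or range.

## Working session

There is one attempt and no reset: what is moved stays moved. The work goes in short steps, Python scripts to look and compute and a tool call to move; the robot and the scene stay as the last step left them, time stands still between calls to the robot, and variables do not carry over. Pictures are saved under pics/ and viewed, at most 10 in all, crops included, and the job is handed in when it is done.

Besides the shell and the picture viewer there is one more tool, called after "Request:" by a JSON object that holds its "method" and its "body", one argument or row to a line. apply_moves: Moves the arm, as the interface text tells. Shifts and turns lie within -1 to 1; 1 stands for 0.2 m of shift or 1.5 rad of turn. Its arguments: {"type":"object","properties":{"moves":{"type":"array","items":{"type":"array","items":{"type":"number","minimum":-1,"maximum":1}}},"grip_force":{"type":"number"}},"required":["moves"]}

```bash
mkdir -p pics; cat > h.py <<'E'
import numpy as np,cv2
from scipy.spatial.transform import Rotation as R
from cell import env,viewer,boxes_of,masks_of
E
python3 - <<'E'
from h import *
for c in ["scene","top"]:
    im=viewer.read_camera(c); cv2.imwrite(f"pics/{c}0.png",im[:,:,::-1]); print(c,viewer.get_calibration(c))
    for t in ["carrier","other_carrier","press","meter","jar","carrier_grip"]:
        print(t,[(np.round(b["location"]),round(b["conf"],2)) for b in boxes_of(c,t)])
print(viewer.get_calibration("wrist"),env.get_obs())
E
```

```text
scene {'fov_y': 50.12646026096067, 'cx': 248.5403474776783, 'cy': 195.66778849182137, 'position': array([1.2251144 , 0.27654711, 0.97635496]), 'orientation': array([ 39.16890743,   0.46665   , 104.53668048])}
carrier [(array([355., 182.]), 0.71), (array([338., 226.]), 0.64)]
other_carrier [(array([266., 212.]), 0.81)]
press [(array([172., 195.]), 0.75)]
meter [(array([245., 279.]), 0.62)]
jar [(array([345., 289.]), 0.72), (array([173., 193.]), 0.5)]
carrier_grip [(array([332., 223.]), 0.89), (array([353., 182.]), 0.89), (array([268., 214.]), 0.44)]
top {'fov_y': 54.02649675338812, 'cx': 256.3999796791994, 'cy': 187.38225009127052, 'position': array([0.40238405, 0.07681093, 1.03946048]), 'orientation': array([  9.46532442,  -0.66718269, -90.93719007])}
carrier [(array([154., 213.]), 0.6)]
other_carrier [(array([230., 209.]), 0.61)]
press [(array([330., 179.]), 0.61)]
meter [(array([233., 128.]), 0.57)]
jar [(array([139., 142.]), 0.89)]
carrier_grip [(array([138., 279.]), 0.85), (array([156., 212.]), 0.82)]
{'fov_y': 63.33785347401977, 'cx': 254.42621739450652, 'cy': 193.69481494734285, 'position': array([ 0.26248792, -0.59808477,  0.38576321]), 'orientation': array([-1.68952500e+01,  1.45928017e-02, -7.32597974e+01])} {'time_s': 0.7, 'qpos': array([74.14726046, 18.38892301, -4.01603224, 83.10530603,  1.29481799,
       78.54158807, -3.25946116]), 'joint_velocities': array([ 0.01130751,  0.04481153, -0.08701279, -0.03772234,  0.02999605,
        0.05474809, -0.00336521]), 'effort': array([-4.74820081e-04, -4.90947318e+01, -4.02787104e-01, -3.12700868e+01,
       -6.36451738e-02,  3.35191714e-02,  9.05429545e-06]), 'tool_pos': array([ 0.18633913, -0.62275566,  0.22264026]), 'tool_rot': array([1.79990698e+02, 2.53735277e-03, 1.66619241e+01]), 'force': array([ 0.99235182, -0.43585661, -0.04608733]), 'wrist_torque': array([ 0.00531807,  0.02308289, -0.03497086]), 'grasp_force': 0.0, 'grip_width': 0.08725224489867467}
```

View pics/scene0.png

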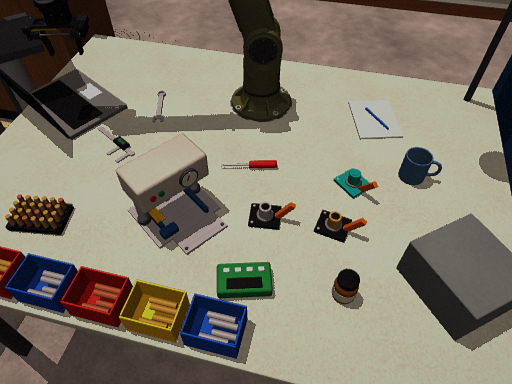

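View pics/top0.png

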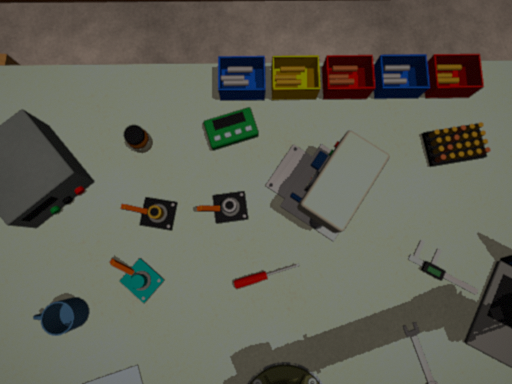

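```bash
cat >> h.py <<'E'
def K(c):
    f=192/np.tan(np.radians(c["fov_y"]/2)); return f
def proj(c,P):
    P=np.atleast_2d(P); M=R.from_euler("xyz",c["orientation"],degrees=True).as_matrix()
    q=(P-c["position"])@M; f=K(c)
    return np.c_[c["cx"]+f*q[:,0]/-q[:,2], c["cy"]+f*-q[:,1]/-q[:,2]]
def ray(c,px,z):
    M=R.from_euler("xyz",c["orientation"],degrees=True).as_matrix(); f=K(c)
    d=M@np.array([(px[0]-c["cx"])/f,-(px[1]-c["cy"])/f,-1]); return c["position"]+d*(z-c["position"][2])/d[2]
def W(pose,P): # pose x,y,yaw(deg),z
    return R.from_euler("z",pose[2],degrees=True).apply(np.atleast_2d(P)) + [pose[0],pose[1],pose[3] if len(pose)>3 else 0]
E
python3 - <<'E'
from h import *
S=cv2.imread("pics/scene0.png");T=cv2.imread("pics/top0.png")
cr=lambda I,x,y,w,h:cv2.resize(I[y:y+h,x:x+w],(400,300),interpolation=cv2.INTER_CUBIC)
m=np.vstack([np.hstack([cr(S,310,200,80,60),cr(S,100,130,160,120)]),np.hstack([cr(T,110,180,80,60),cr(T,255,120,160,120)])])
m=cv2.convertScaleAbs(m,alpha=1.4)
cv2.imwrite("pics/m0.png",m)
t=viewer.get_calibration("top");s=viewer.get_calibration("scene")
for n,c,p,z in [("br",t,(157,212),.052),("brs",s,(336,216),.052),("steel",t,(231,206),.052),("press",t,(345,180),.205),("apron",t,(285,168),.008),("jar",t,(138,134),.085),("meter",t,(231,128),.03)]: print(n,ray(c,p,z).round(3))
E
```

```text
br [0.505 0.324 0.052]
brs [0.509 0.335 0.052]
steel [0.518 0.13  0.052]
press [ 0.555 -0.136  0.205]
apron [ 0.628 -0.019  0.008]
jar [0.708 0.371 0.085]
meter [0.739 0.13  0.03 ]
```

View pics/m0.png

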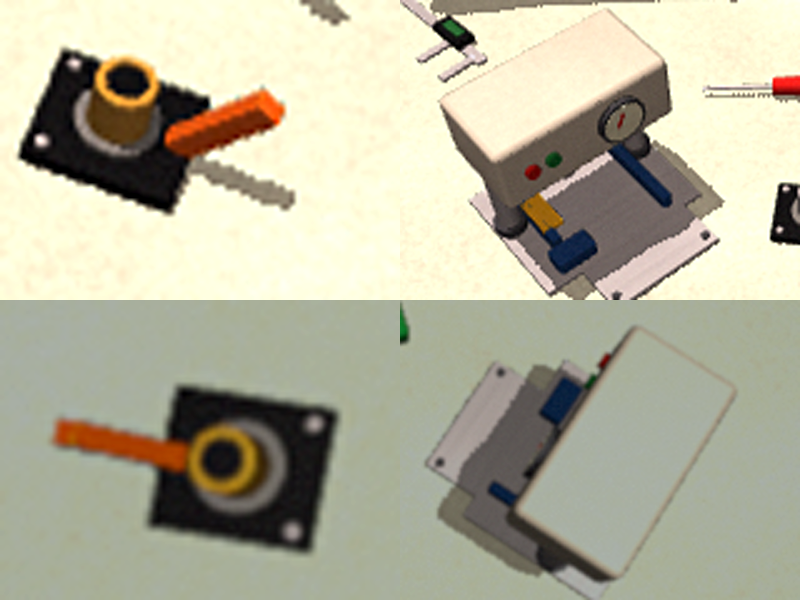

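```bash
cat > fit.py <<'E'
from h import *
from scipy.optimize import least_squares
def fit(obs,x0):
    def r(p): return np.concatenate([(proj(c,W([p[0],p[1],p[2]],np.array(P)/1000))[0]-px) for c,P,px in obs])
    o=least_squares(r,x0,loss="soft_l1",x_scale=[.01,.01,1]); return o.x,r(o.x).reshape(-1,2)
E
python3 - <<'E'
from fit import *
t=viewer.get_calibration("top");s=viewer.get_calibration("scene")
def cv(X,Y,x0,y0,ox,oy,k): return np.array([x0+(X-ox+.5)/k-.5,y0+(Y-oy+.5)/k-.5])
ct=lambda X,Y:cv(X,Y,110,180,0,300,5); cs=lambda X,Y:cv(X,Y,310,200,0,0,5)
pt=lambda X,Y:cv(X,Y,255,120,400,300,2.5); ps=lambda X,Y:cv(X,Y,100,130,400,0,2.5)
C=[(t,(-45,40,12),ct(180,386)),(t,(45,40,12),ct(338,410)),(t,(45,-40,12),ct(312,550)),(t,(-45,-40,12),ct(150,525)),(t,(0,0,52),ct(223,460)),
(s,(45,-40,12),cs(65,48)),(s,(45,40,12),cs(20,152)),(s,(-45,40,12),cs(173,206)),(s,(-45,-40,12),cs(210,97)),(s,(0,0,52),cs(127,80))]
P=[(t,(-153,45,8),pt(500,362)),(t,(-153,-100,8),pt(427,463)),(t,(-52,90,205),pt(635,325)),(t,(63,90,205),pt(737,388)),(t,(63,-125,205),pt(612,580)),(t,(-52,-125,205),pt(510,508)),
(s,(-153,-100,8),ps(718,238)),(s,(-153,45,8),ps(612,299)),(s,(-87,90,8),ps(552,293))]
for n,o,x0 in [("car",C,[.51,.33,-95]),("press",P,[.555,-.136,-120])]:
    for k in (o,[a for a in o if a[0] is t],[a for a in o if a[0] is s]):
        x,r=fit(k,x0);print(n,x.round(4));
        if k is o: print(r.round(1).tolist())
E
```

```text
car [  0.5078   0.3313 -99.6806]
[[-0.8, -1.1], [-0.1, -0.9], [-0.4, 0.0], [-0.7, -0.1], [0.1, -0.6], [-0.7, -0.7], [-0.4, -1.0], [-0.1, -1.0], [0.1, -0.5], [-0.2, -0.2]]
car [  0.5064   0.3302 -99.6996]
car [  0.5101   0.3323 -99.6472]
press [   0.5747   -0.1427 -125.6055]
[[-1.5, -1.5], [-1.2, -0.6], [0.7, -2.0], [2.3, 0.4], [1.9, 1.4], [-0.6, 0.7], [0.8, -0.2], [1.5, 3.5], [-1.4, -0.8]]
press [   0.5747   -0.1419 -125.5619]
press [   0.5748   -0.1447 -125.4502]
```

```bash
cat > plan.py <<'E'
from h import *
def rot(rpy): return R.from_euler("xyz",rpy,degrees=True)
def chain(wps,start=None):
    if start is None: o=env.get_obs(); start=(o["tool_pos"],o["tool_rot"])
    p,q=np.array(start[0]),rot(start[1])
    for a,b in wps:
        b=rot(b); d=q.inv().apply(np.array(a)-p); w=(q.inv()*b).as_rotvec()
        print((d/.2).round(3).tolist(),(w/1.5).round(3).tolist(),"rows>=%.1f"%max(np.linalg.norm(d)/.05,np.degrees(np.linalg.norm(w))/8.59))
        p,q=np.array(a),b
def tcp(carpose,back=0,up=0): # carrier pose x,y,yaw,z -> TCP pose for grasp
    rpy=[180,35,carpose[2]+180]; z=rot(rpy).as_matrix()[:,2]
    return W(carpose,[-.0665,0,.0556])[0]+z*(.019-back)+[0,0,up],rpy
E
python3 - <<'E'
from plan import *
c=[.508,.331,-99.7,0]
print(tcp(c))
chain([((.35,-.5,.36),(180,0,40)),((.52,-.37,.40),(180,0,60)),((.62,-.2,.42),(180,0,80)),((.62,.0,.42),(180,10,80)),((.6,.19,.4),(180,22,80)),((.58,.35,.3),(180,35,80.3)),tcp(c,.1)])
E
```

```text
(array([0.51736835, 0.38580713, 0.04003611]), [180, 35, 80.3])
[0.96, -0.353, -0.687] [0.0, 0.0, -0.272] rows>=4.9
[1.069, 0.048, -0.2] [-0.0, 0.0, -0.233] rows>=4.4
[0.986, 0.008, -0.1] [0.0, 0.0, -0.233] rows>=4.0
[0.985, -0.174, -0.0] [0.0, -0.116, 0.0] rows>=4.0
[0.922, -0.263, -0.061] [0.0, -0.14, 0.0] rows>=3.8
[0.902, -0.237, 0.175] [-0.002, -0.151, -0.003] rows>=3.8
[0.847, -0.339, 0.494] [0.0, 0.0, 0.0] rows>=4.1
```

Request:
{"method": "apply_moves", "body": {
  "moves": [
    [0.96,-0.353,-0.687,0,0,-0.272,1],
    [0.96,-0.353,-0.687,0,0,-0.272,1],
    [0.96,-0.353,-0.687,0,0,-0.272,1],
    [0.96,-0.353,-0.687,0,0,-0.272,1],
    [0.96,-0.353,-0.687,0,0,-0.272,1],
    [0.96,-0.353,-0.687,0,0,-0.272,1]
  ]
}}

```text
time_s: 1.3
tool_pos: [0.3577, -0.4958, 0.3651]
tool_rot: [179.5, -0.2, 40.7]
force: [0.2, -0.2, 1.3]
grip_width: 0.087
grasp_force: 0.0
```

Request:
{"method": "apply_moves", "body": {
  "moves": [
    [1,0.048,-0.2,0,0,-0.233,1],
    [1,0.048,-0.2,0,0,-0.233,1],
    [1,0.048,-0.2,0,0,-0.233,1],
    [1,0.048,-0.2,0,0,-0.233,1],
    [1,0.048,-0.2,0,0,-0.233,1]
  ]
}}

```text
time_s: 1.8
tool_pos: [0.5153, -0.3719, 0.4007]
tool_rot: [179.9, -0.3, 60.8]
force: [0.9, 0.8, 0.3]
grip_width: 0.0869
grasp_force: 0.0
```

Request:
{"method": "apply_moves", "body": {
  "moves": [
    [1,0.008,-0.1,0,0,-0.233,1],
    [1,0.008,-0.1,0,0,-0.233,1],
    [1,0.008,-0.1,0,0,-0.233,1],
    [1,0.008,-0.1,0,0,-0.233,1],
    [1,0.008,-0.1,0,0,-0.233,1]
  ]
}}

```text
time_s: 2.3
tool_pos: [0.6136, -0.1972, 0.4201]
tool_rot: [179.9, -0.3, 80.8]
force: [-0.9, -0.2, 0.1]
grip_width: 0.0873
grasp_force: 0.0
```

```bash
python3 - <<'E'
from h import *
im=viewer.read_camera("wrist");c=viewer.get_calibration("wrist");cv2.imwrite("pics/w0.png",im[:,:,::-1]);print(c)
print(proj(c,W([.5747,-.1427,-125.6],np.array([[-153,45,8],[-153,-100,8],[-80,-76,30],[-80,16,30],[-80,66,30]])/1000)).round())
E
```

```text
{'fov_y': 63.33785347401977, 'cx': 254.42621739450652, 'cy': 193.69481494734285, 'position': array([ 0.62450295, -0.12123637,  0.58313392]), 'orientation': array([-16.78211752,  -0.03424625,  -9.38174505])}
[[291.  45.]
 [213.   2.]
 [206.  51.]
 [257.  78.]
 [283.  92.]]
```

Request:
{"method": "apply_moves", "body": {
  "moves": [
    [0.985,-0.174,0,0,-0.116,0,1],
    [0.985,-0.174,0,0,-0.116,0,1],
    [0.985,-0.174,0,0,-0.116,0,1],
    [0.985,-0.174,0,0,-0.116,0,1],
    [0.985,-0.174,0,0,-0.116,0,1]
  ]
}}

```text
time_s: 2.85
tool_pos: [0.6093, 0.0017, 0.4198]
tool_rot: [-179.9, 9.8, 80.8]
force: [-0.9, 0.1, 0.5]
grip_width: 0.087
grasp_force: 0.0
```

Request:
{"method": "apply_moves", "body": {
  "moves": [
    [0.922,-0.263,-0.061,0,-0.14,0,1],
    [0.922,-0.263,-0.061,0,-0.14,0,1],
    [0.922,-0.263,-0.061,0,-0.14,0,1],
    [0.922,-0.263,-0.061,0,-0.14,0,1],
    [0.922,-0.263,-0.061,0,-0.14,0,1]
  ]
}}

```text
time_s: 3.35
tool_pos: [0.5883, 0.1895, 0.3974]
tool_rot: [-179.7, 21.9, 80.8]
force: [-0.8, 0.3, 0.4]
grip_width: 0.0868
grasp_force: 0.0
```

Request:
{"method": "apply_moves", "body": {
  "moves": [
    [0.902,-0.237,0.175,0,-0.151,0,1],
    [0.902,-0.237,0.175,0,-0.151,0,1],
    [0.902,-0.237,0.175,0,-0.151,0,1],
    [0.902,-0.237,0.175,0,-0.151,0,1],
    [0.902,-0.237,0.175,0,-0.151,0,1],
    [0.902,-0.237,0.175,0,-0.151,0,1]
  ]
}}

```text
time_s: 3.95
tool_pos: [0.5682, 0.3467, 0.2949]
tool_rot: [-179.6, 35.2, 80.6]
force: [-0.0, -0.3, -1.0]
grip_width: 0.0869
grasp_force: 0.0
```

```bash
python3 - <<'E'
from plan import *
im=viewer.read_camera("wrist");c=viewer.get_calibration("wrist");cv2.imwrite("pics/w1.png",im[:,:,::-1]);print(c)
print(proj(c,W([.508,.331,-99.7],np.array([[45,40,12],[45,-40,12],[0,0,52],[-66,0,56],[-78,0,72]])/1000)).round())
chain([tcp([.508,.331,-99.7,0],.1)])
E
```

```text
{'fov_y': 63.33785347401977, 'cx': 254.42621739450652, 'cy': 193.69481494734285, 'position': array([0.5964554 , 0.50225643, 0.38468541]), 'orientation': array([-52.10360008,   0.11159573,  -9.74863131])}
[[241.  77.]
 [180.  77.]
 [203.  60.]
 [194.  -4.]
 [189. -12.]]
[0.872, -0.292, 0.459] [-0.002, 0.002, -0.0] rows>=4.1
```

Request:
{"method": "apply_moves", "body": {
  "moves": [
    [0.872,-0.292,0.459,-0.002,0.002,0,1],
    [0.872,-0.292,0.459,-0.002,0.002,0,1],
    [0.872,-0.292,0.459,-0.002,0.002,0,1],
    [0.872,-0.292,0.459,-0.002,0.002,0,1],
    [0.872,-0.292,0.459,-0.002,0.002,0,1],
    [0.872,-0.292,0.459,-0.002,0.002,0,1]
  ]
}}

```text
time_s: 4.6
tool_pos: [0.5292, 0.4404, 0.1246]
tool_rot: [179.8, 35.0, 80.0]
force: [0.6, -0.7, 1.7]
grip_width: 0.0869
grasp_force: 0.0
```

```bash
python3 - <<'E'
from plan import *
im=viewer.read_camera("wrist");c=viewer.get_calibration("wrist");cv2.imwrite("pics/w2.png",im[:,:,::-1])
P=proj(c,W([.508,.331,-99.7],np.array([[45,40,12],[45,-40,12],[-45,40,12],[-45,-40,12],[0,0,52],[-66.5,0,55.6],[-78,0,72]])/1000));print(P.round())
w0=cv2.imread("pics/w0.png")
for p in P: cv2.circle(im,tuple(int(v) for v in p.round()),2,(255,0,255),-1)
cv2.imwrite("pics/w2m.png",cv2.resize(np.vstack([im[:,:,::-1],w0[:200]]),None,fx=1,fy=1))
chain([tcp([.508,.331,-99.7,0],.1)])
E
```

```text
[[285. 224.]
 [219. 224.]
 [292. 174.]
 [210. 174.]
 [251. 233.]
 [250. 196.]
 [250. 203.]]
[0.02, -0.019, 0.016] [0.001, -0.002, -0.005] rows>=0.1
```

View pics/w2m.png

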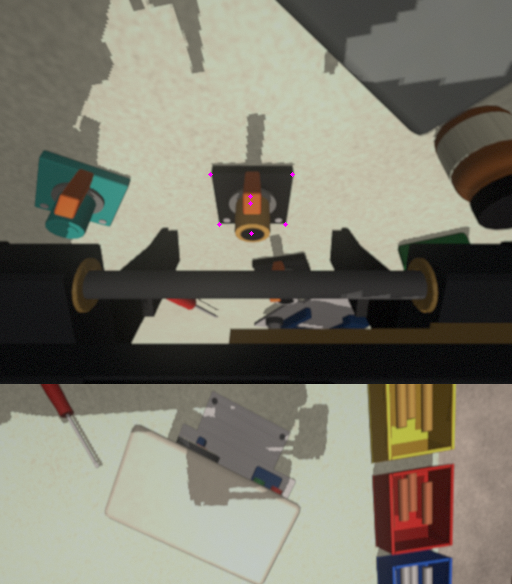

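Request:
{"method": "apply_moves", "body": {
  "moves": [
    [0.02,-0.015,0.2,0,0,-0.005,1],
    [0.02,-0.015,0.4,0,0,-0.005,1],
    [0.02,-0.015,0.516,0,0,-0.005,1],
    [0.02,-0.015,0.516,0,0,-0.005,1],
    [0.02,-0.015,0.516,0,0,-0.005,0.5],
    [0.02,-0.015,0.516,0,0,-0.005,0.3],
    [0.02,-0.015,0.516,0,0,-0.005,0],
    [0.02,-0.015,0.516,0,0,-0.005,0],
    [0.02,-0.015,0.516,0,0,-0.005,0],
    [0.02,-0.015,0.516,0,0,-0.005,0]
  ],
  "grip_force": 55
}}

```text
time_s: 5.65
tool_pos: [0.5155, 0.3888, 0.0378]
tool_rot: [-179.9, 34.8, 80.6]
force: [-0.6, -0.3, -0.2]
grip_width: 0.0466
grasp_force: 0.0
```

Request:
{"method": "apply_moves", "body": {
  "moves": [
    [0,0,0,0,0,0,0],
    [0,0,0,0,0,0,0],
    [0,0,0,0,0,0,0],
    [0,0,0,0,0,0,0],
    [0,0,0,0,0,0,0],
    [0,0,0,0,0,0,0],
    [0,0,0,0,0,0,0],
    [0,0,0,0,0,0,0]
  ]
}}

```text
time_s: 6.45
tool_pos: [0.5158, 0.3884, 0.0377]
tool_rot: [-179.9, 34.8, 80.6]
force: [1.1, 0.2, -0.7]
grip_width: 0.0138
grasp_force: 54.9
```

```bash
python3 - <<'E'
from plan import *
o=env.get_obs();print(o["tool_pos"],o["tool_rot"],o["grip_width"],o["grasp_force"],o["force"])
p=o["tool_pos"];r=o["tool_rot"]
press=[.5747,-.1427,-125.6,.008]
def car(x,y,up=0):
    q=W(press,[x/1000,y/1000,0])[0]; return tcp([q[0],q[1],press[2],q[2]+up])
print(car(-132,-30),tcp([.508,.331,-99.7,0]))
a,rr=car(-132,-30,.06)
chain([(p+[0,0,.13],r),((.60,.25,.19),(180,35,70)),((.67,.10,.17),(180,35,60)),(a,rr)])
E
```

```text
[0.51576374 0.38842923 0.03772278] [-179.89570581   34.81039661   80.59977844] 0.01376485436115227 54.94975355453789 [ 1.13972799  0.15221349 -0.74570575]
(array([0.65951444, 0.02730306, 0.04803611]), [180, 35, 54.400000000000006]) (array([0.51736835, 0.38580713, 0.04003611]), [180, 35, 80.3])
[-0.371, -0.001, -0.534] [0.0, 0.0, 0.0] rows>=2.6
[-0.568, 0.529, 0.258] [0.069, -0.002, 0.101] rows>=3.3
[-0.422, 0.585, 0.417] [0.067, 0.0, 0.095] rows>=3.3
[-0.102, 0.136, 0.449] [0.037, -0.0, 0.053] rows>=1.9
```

Request:
{"method": "apply_moves", "body": {
  "moves": [
    [-0.1,0,-0.144,0,0,0,0],
    [-0.24,0,-0.34,0,0,0,0],
    [-0.371,0,-0.534,0,0,0,0],
    [-0.371,0,-0.534,0,0,0,0],
    [-0.371,0,-0.534,0,0,0,0]
  ]
}}

```text
time_s: 6.95
tool_pos: [0.5159, 0.3895, 0.1684]
tool_rot: [-179.9, 34.6, 80.6]
force: [-0.1, 0.3, -4.9]
grip_width: 0.0134
grasp_force: 55.0
```

Request:
{"method": "apply_moves", "body": {
  "moves": [
    [-0.19,0.176,0.086,0.023,0,0.034,0],
    [-0.38,0.352,0.172,0.046,0,0.067,0],
    [-0.568,0.529,0.258,0.069,-0.002,0.101,0],
    [-0.568,0.529,0.258,0.069,-0.002,0.101,0],
    [-0.568,0.529,0.258,0.069,-0.002,0.101,0]
  ]
}}

```text
time_s: 7.45
tool_pos: [0.6015, 0.2447, 0.188]
tool_rot: [180.0, 35.2, 69.6]
force: [0.5, -0.1, -3.4]
grip_width: 0.0134
grasp_force: 55.0
```

Request:
{"method": "apply_moves", "body": {
  "moves": [
    [-0.14,0.195,0.139,0.022,0,0.032,0],
    [-0.28,0.39,0.278,0.045,0,0.063,0],
    [-0.422,0.585,0.417,0.067,0,0.095,0],
    [-0.422,0.585,0.417,0.067,0,0.095,0],
    [-0.422,0.585,0.417,0.067,0,0.095,0],
    [-0.422,0.585,0.417,0.067,0,0.095,0]
  ]
}}

```text
time_s: 8.05
tool_pos: [0.6688, 0.102, 0.1678]
tool_rot: [-179.6, 35.0, 60.3]
force: [-0.3, 0.3, -3.5]
grip_width: 0.0134
grasp_force: 55.0
```

```bash
python3 - <<'E'
from plan import *
press=[.5747,-.1427,-125.6,.008]
o=env.get_obs();print(o["tool_pos"],o["tool_rot"],o["grip_width"],o["force"])
ims={n:viewer.read_camera(n)[:,:,::-1].copy() for n in ("scene","top","wrist")}
for n in ims: cv2.imwrite(f"pics/{n}3.png",ims[n])
# nominal carrier from tool
T=rot(o["tool_rot"]); z=T.as_matrix()[:,2]; yaw=o["tool_rot"][2]-180
q=o["tool_pos"]-.019*z-R.from_euler("z",yaw,degrees=True).apply([-.0665,0,.0556]); car=[q[0],q[1],yaw,q[2]];print(np.round(car,4))
for n in ims:
    c=viewer.get_calibration(n)
    A=proj(c,W(car,np.array([[x,y,z] for x in(-45,45) for y in (-40,40) for z in(0,12)]+[[0,0,52]])/1000))
    B=proj(c,W(press,np.array([[-153,45,0],[-153,-100,0],[-80,-76,22],[-80,16,22],[-80,66,22],[-52,16,22],[-52,66,22],[-31,28,20],[-52,-125,197],[-52,90,197],[-52,-125,112],[-52,90,112]])/1000)); print(n,A.round()[[1,3,5,7]].tolist(),B.round().tolist())
    if n!="wrist":
        big=cv2.resize(ims[n],None,fx=3,fy=3,interpolation=cv2.INTER_CUBIC)
        for P,col in((A,(255,0,255)),(B,(0,255,0))):
            for p in P: cv2.circle(big,tuple(int(v) for v in (p*3+1).round()),2,col,-1)
        x0,y0=(110,110) if n=="scene" else (235,105)
        ims[n]=big[y0*3:y0*3+450,x0*3:x0*3+400]
cv2.imwrite("pics/m3.png",cv2.convertScaleAbs(np.hstack([ims["scene"],ims["top"]]),alpha=1.3))
E
```

```text
[0.66875796 0.10202024 0.16777251] [-179.64563502   35.02624491   60.32394397] 0.013423263510728164 [-0.26462313  0.30710348 -3.50130452]
[ 6.413000e-01  5.370000e-02 -1.196761e+02  1.277000e-01]
scene [[248.0, 215.0], [225.0, 234.0], [223.0, 196.0], [200.0, 214.0]] [[186.0, 253.0], [228.0, 225.0], [205.0, 209.0], [179.0, 226.0], [164.0, 235.0], [173.0, 220.0], [158.0, 229.0], [166.0, 218.0], [208.0, 153.0], [137.0, 193.0], [211.0, 175.0], [144.0, 214.0]]
top [[236.0, 157.0], [252.0, 129.0], [268.0, 174.0], [284.0, 146.0]] [[293.0, 143.0], [264.0, 184.0], [292.0, 191.0], [310.0, 164.0], [320.0, 149.0], [319.0, 169.0], [329.0, 155.0], [327.0, 170.0], [298.0, 204.0], [349.0, 128.0], [294.0, 208.0], [341.0, 138.0]]
wrist [[197.0, 214.0], [317.0, 215.0], [212.0, 271.0], [301.0, 271.0]] [[341.0, 171.0], [218.0, 162.0], [234.0, 215.0], [304.0, 219.0], [341.0, 221.0], [300.0, 230.0], [335.0, 232.0], [304.0, 237.0], [176.0, 372.0], [383.0, 376.0], [188.0, 289.0], [365.0, 296.0]]
```

View pics/m3.png

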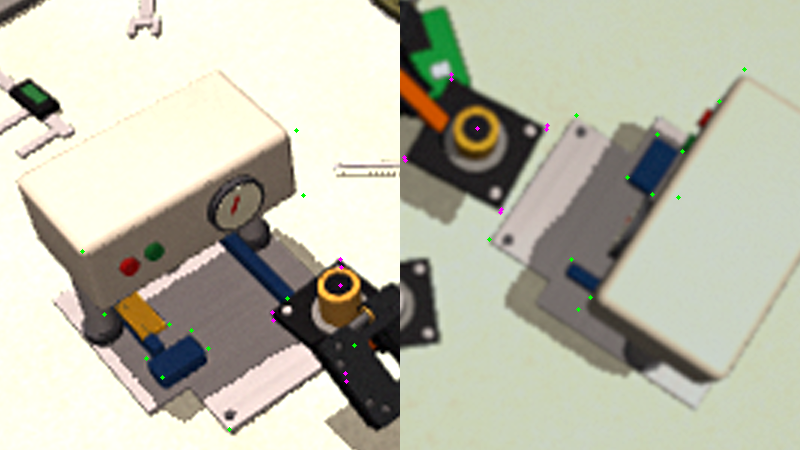

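View pics/wrist3.png

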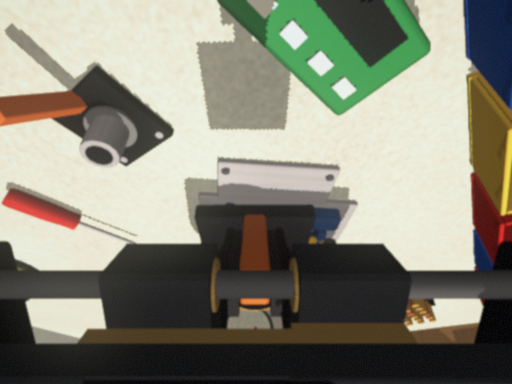

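```bash
cat >> plan.py <<'E'
press=[.5747,-.1427,-125.6,.008]
def car(x,y,up=0,dz=-.0023):
    q=W(press,[x/1000,y/1000,0])[0]; return tcp([q[0],q[1],press[2],q[2]+up+dz])[0],(-179.9,34.8,press[2]+180)
E
python3 - <<'E'
from plan import *
chain([car(-136,-30,.03),car(-136,-30,.004)])
E
```

```text
[-0.007, 0.151, 0.575] [0.039, 0.002, 0.057] rows>=2.4
[0.074, 0.0, 0.107] [0.0, 0.0, 0.0] rows>=0.5
```

Request:
{"method": "apply_moves", "body": {
  "moves": [
    [-0.002,0.05,0.19,0.013,0.001,0.019,0],
    [-0.004,0.1,0.38,0.026,0.001,0.038,0],
    [-0.007,0.151,0.575,0.039,0.002,0.057,0],
    [-0.007,0.151,0.575,0.039,0.002,0.057,0],
    [-0.007,0.151,0.575,0.039,0.002,0.057,0],
    [-0.007,0.151,0.575,0.039,0.002,0.057,0]
  ]
}}

```text
time_s: 8.8
tool_pos: [0.6632, 0.0299, 0.0775]
tool_rot: [180.0, 34.7, 54.3]
force: [-0.3, 0.4, -2.5]
grip_width: 0.0134
grasp_force: 55.0
```

```bash
cat > look.py <<'E'
from plan import *
import sys
o=env.get_obs();print(o["tool_pos"],o["tool_rot"],o["grip_width"],o["force"])
ims={n:viewer.read_camera(n)[:,:,::-1].copy() for n in ("scene","top")}
T=rot(o["tool_rot"]); z=T.as_matrix()[:,2]; yaw=o["tool_rot"][2]-180
q=o["tool_pos"]-.019*z-R.from_euler("z",yaw,degrees=True).apply([-.0665,0,.0556]); cp=[q[0],q[1],yaw,q[2]+.0023]
print("car in press mm",(W([0,0,-press[2]],np.array([q])-[press[0],press[1],press[3]-.0023])*1000).round(1),yaw-press[2])
for n in ims:
    c=viewer.get_calibration(n)
    A=proj(c,W(cp,np.array([[x,y,12] for x in(-45,45) for y in (-40,40)]+[[0,0,52]])/1000))
    B=proj(c,W(press,np.array([[-153,45,0],[-153,-100,0],[-80,-76,22],[-80,16,22],[-80,66,22],[-52,16,22],[-31,28,20]])/1000))
    k=5 if n=="scene" else 4; h=600
    big=cv2.resize(ims[n],None,fx=k,fy=k,interpolation=cv2.INTER_CUBIC)
    for P,col in((A,(255,0,255)),(B,(0,255,0))):
        for p in P: cv2.circle(big,tuple(int(v) for v in (p*k+k/2).round()),2,col,-1)
    x0,y0=(160,155) if n=="scene" else (235,100)
    ims[n]=big[y0*k:y0*k+600,x0*k:x0*k+400]
cv2.imwrite(sys.argv[1],cv2.convertScaleAbs(np.hstack([ims["scene"],ims["top"]]),alpha=1.4))
E
python3 look.py pics/m4.png; python3 - <<'E'
from plan import *
chain([car(-136,-30,.004)])
E
```

```text
[0.66318571 0.02985397 0.07751961] [179.98723725  34.6748714   54.27498685] 0.013377624643775305 [-0.29879055  0.36364198 -2.4766882 ]
car in press mm [[-136.1  -28.6   31.8]] -0.12501314641565386
[0.079, -0.009, 0.117] [0.001, -0.002, -0.002] rows>=0.6
```

View pics/m4.png

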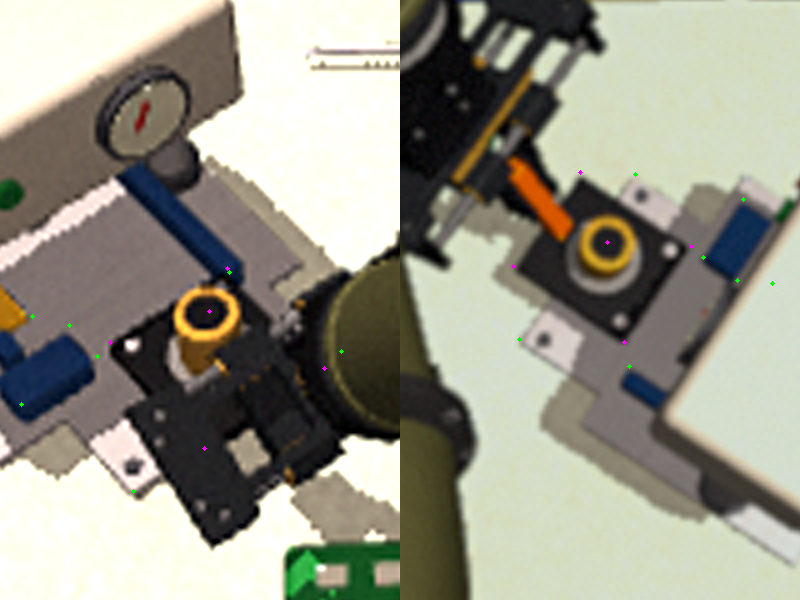

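Request:
{"method": "apply_moves", "body": {
  "moves": [
    [0.04,-0.012,0.058,0,0,-0.001,0],
    [0.079,-0.012,0.117,0,0,-0.001,0],
    [0.079,-0.012,0.117,0,0,-0.001,0],
    [0.079,-0.012,0.117,0,0,-0.001,0]
  ]
}}

```text
time_s: 9.3
tool_pos: [0.6599, 0.0281, 0.0475]
tool_rot: [-179.9, 34.9, 54.2]
force: [0.0, -0.5, -3.0]
grip_width: 0.0133
grasp_force: 55.0
```

Request:
{"method": "apply_moves", "body": {
  "moves": [
    [0.003,0,0.004,0,0,0,0],
    [0.006,0,0.008,0,0,0,0],
    [0.009,0,0.012,0,0,0,0],
    [0.009,0,0.012,0,0,0,0]
  ]
}}

```text
time_s: 9.7
tool_pos: [0.6606, 0.028, 0.0457]
tool_rot: [-180.0, 34.8, 54.2]
force: [-0.5, -1.1, -2.3]
grip_width: 0.0138
grasp_force: 55.0
```

Request:
{"method": "apply_moves", "body": {
  "moves": [
    [0.002,0,0.003,0,0,0,0],
    [0.004,0,0.006,0,0,0,0],
    [0.004,0,0.006,0,0,0,0]
  ]
}}

```text
time_s: 10.0
tool_pos: [0.6607, 0.028, 0.0455]
tool_rot: [180.0, 34.9, 54.1]
force: [-0.9, 1.3, 5.4]
grip_width: 0.0139
grasp_force: 55.0
```

Request:
{"method": "apply_moves", "body": {
  "moves": [
    [-0.041,0,0.0287,-0.002,0,-0.003,0],
    [-0.082,0,0.0573,-0.002,0,-0.003,0],
    [-0.123,0,0.086,-0.002,0,-0.003,0],
    [-0.164,0,0.1147,-0.002,0,-0.003,0],
    [-0.205,0,0.1433,-0.002,0,-0.003,0],
    [-0.246,0,0.172,-0.002,0,-0.003,0],
    [-0.246,0,0.172,-0.002,0,-0.003,0]
  ],
  "grip_force": 30
}}

```text
time_s: 10.7
tool_pos: [0.6259, -0.0215, 0.0455]
tool_rot: [179.9, 34.8, 54.4]
force: [-0.0, 0.4, 4.8]
grip_width: 0.0139
grasp_force: 30.0
```

```bash
python3 look.py pics/m5.png
```

```text
[ 0.62590723 -0.02150911  0.04553874] [179.89670257  34.79295668  54.38536021] 0.013895148208840663 [-0.03487326  0.38267674  4.84925049]
car in press mm [[-72.7 -29.   -0.2]] -0.014639787180939834
```

View pics/m5.png

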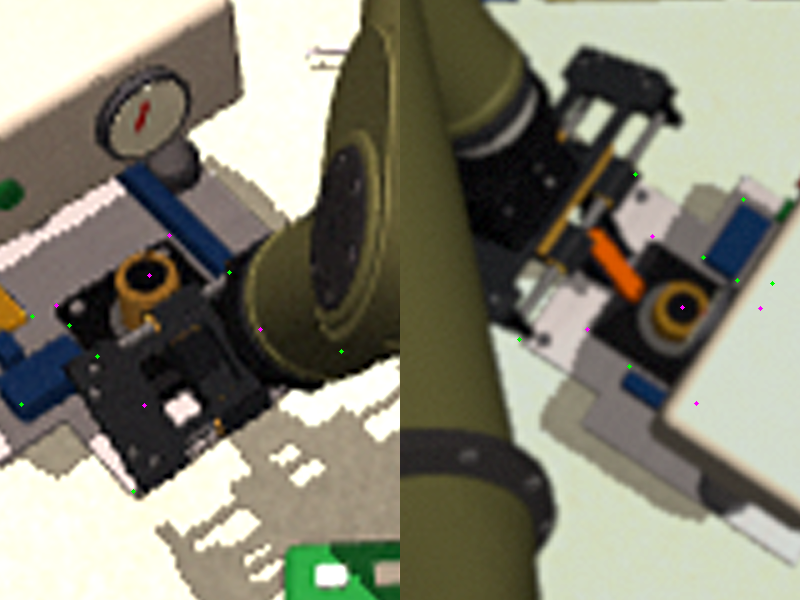

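Request:
{"method": "apply_moves", "body": {
  "moves": [
    [-0.041,0,0.0287,0,0,0,0],
    [-0.082,0,0.0573,0,0,0,0],
    [-0.123,0,0.086,0,0,0,0],
    [-0.164,0,0.1147,0,0,0,0],
    [-0.205,0,0.1433,0,0,0,0],
    [-0.246,0,0.172,0,0,0,0],
    [-0.246,0,0.172,0,0,0,0]
  ]
}}

```text
time_s: 11.5
tool_pos: [0.5916, -0.0697, 0.0455]
tool_rot: [179.9, 34.8, 54.4]
force: [0.9, 1.6, 7.5]
grip_width: 0.0139
grasp_force: 30.0
```

Request:
{"method": "apply_moves", "body": {
  "moves": [
    [-0.012,0,0.0086,0,0,0,0],
    [-0.025,0,0.0172,0,0,0,0],
    [-0.037,0,0.0258,0,0,0,0],
    [-0.037,0,0.0258,0,0,0,0]
  ]
}}

```text
time_s: 11.9
tool_pos: [0.5876, -0.0752, 0.0455]
tool_rot: [179.8, 34.6, 54.5]
force: [3.0, 4.4, 9.1]
grip_width: 0.0142
grasp_force: 30.0
```

Request:
{"method": "apply_moves", "body": {
  "moves": [
    [-0.006,0,0.004,0,0,0,0],
    [-0.012,0,0.008,0,0,0,0],
    [-0.012,0,0.008,0,0,0,0]
  ]
}}

```text
time_s: 12.2
tool_pos: [0.5862, -0.0772, 0.0455]
tool_rot: [179.8, 34.6, 54.5]
force: [3.7, 4.4, 9.0]
grip_width: 0.0134
grasp_force: 30.0
```

```bash
python3 look.py pics/m6.png
```

```text
[ 0.58620572 -0.07721002  0.0455065 ] [179.83831136  34.60480712  54.54419553] 0.013449609644020252 [3.68322793 4.42858489 8.96254447]
car in press mm [[ -4.2 -28.7  -0.2]] 0.14419553259642726
```

Request:
{"method": "apply_moves", "body": {
  "moves": [
    [-0.008,0,0.0057,0,0,0,0],
    [-0.016,0,0.0115,0,0,0,0],
    [-0.016,0,0.0115,0,0,0,0]
  ]
}}

```text
time_s: 12.6
tool_pos: [0.5839, -0.0805, 0.0455]
tool_rot: [179.8, 34.6, 54.5]
force: [3.4, 4.2, 9.3]
grip_width: 0.0133
grasp_force: 30.0
```

Request:
{"method": "apply_moves", "body": {
  "moves": [
    [-0.008,0,0.0057,0,0,0,0],
    [-0.016,0,0.0115,0,0,0,0],
    [-0.016,0,0.0115,0,0,0,0]
  ]
}}

```text
time_s: 12.9
tool_pos: [0.5828, -0.082, 0.0455]
tool_rot: [179.8, 34.4, 54.6]
force: [4.9, 8.3, 9.6]
grip_width: 0.0138
grasp_force: 30.0
```

Request:
{"method": "apply_moves", "body": {
  "moves": [
    [-0.008,0,0.0057,0,0,0,0],
    [-0.012,0,0.0086,0,0,0,0],
    [-0.012,0,0.0086,0,0,0,0]
  ]
}}

```text
time_s: 13.2
tool_pos: [0.5824, -0.0819, 0.0454]
tool_rot: [179.8, 34.2, 54.7]
force: [7.4, 11.2, 10.8]
grip_width: 0.014
grasp_force: 30.0
```

```bash
python3 look.py pics/m7.png
```

```text
[ 0.58241729 -0.0819084   0.04541703] [179.78095098  34.1923827   54.73704886] 0.014047221785063013 [ 7.35870101 11.15076288 10.76952031]
car in press mm [[  1.9 -28.9  -0.2]] 0.33704885978485777
```

View pics/m7.png

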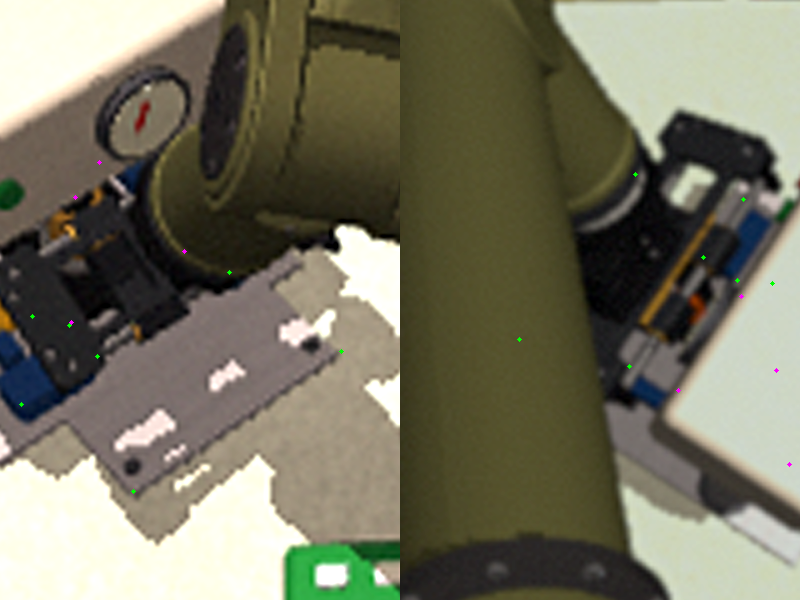

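Request:
{"method": "apply_moves", "body": {
  "moves": [
    [0.014,0,-0.0145,0,0,0,0],
    [0.014,0,-0.0145,0,0,0,0],
    [0.014,0.03,-0.0145,0,0,0,0],
    [0.014,0.06,-0.0145,0,0,0,0],
    [0.014,0.09,-0.0145,0,0,0,0],
    [0.014,0.12,-0.0145,0,0,0,0],
    [0.014,0.12,-0.0145,0,0,0,0]
  ]
}}

```text
time_s: 14.0
tool_pos: [0.5966, -0.0865, 0.0451]
tool_rot: [-179.0, 34.4, 55.0]
force: [-7.3, 23.8, 19.1]
grip_width: 0.0159
grasp_force: 31.3
```

```bash
python3 look.py pics/m8.png
```

```text
[ 0.59658588 -0.08651263  0.0450896 ] [-178.991691     34.35709052   54.96006591] 0.01594061379371583 [-7.26434402 23.82650473 19.07467933]
car in press mm [[ -2.7 -14.   -0.5]] 0.560065911101006
```

Request:
{"method": "apply_moves", "body": {
  "moves": [
    [0.013,-0.025,-0.016,0,0,0,0],
    [0.013,-0.05,-0.016,0,0,0,0],
    [0.013,-0.05,-0.016,0,0,0,0],
    [0.013,-0.05,-0.016,0,0,0,0]
  ],
  "grip_force": 60
}}

```text
time_s: 14.5
tool_pos: [0.5941, -0.0892, 0.0454]
tool_rot: [-180.0, 34.7, 54.5]
force: [3.5, 3.6, 2.6]
grip_width: 0.0139
grasp_force: 59.9
```

```bash
python3 look.py pics/m9.png; python3 -c "
from h import *
o=env.get_obs();print(o['wrist_torque'])
cv2.imwrite('pics/w9.png',viewer.read_camera('wrist')[:,:,::-1])"
```

```text
[ 0.59405375 -0.08919006  0.04538545] [-179.99454705   34.7351848    54.54128847] 0.013913041306507203 [3.51350477 3.56994901 2.56711957]
car in press mm [[  0.9 -15.3  -0.3]] 0.14128846839065545
[ 1.00913295 -0.98504936  0.40844553]
```

Request:
{"method": "apply_moves", "body": {
  "moves": [
    [0.011,0,-0.01,0,0,0,0],
    [0.011,0.015,-0.01,0,0,0,0],
    [0.011,0.03,-0.01,0,0,0,0],
    [0.011,0.04,-0.01,0,0,0,0],
    [0.011,0.04,-0.01,0,0,0,0]
  ]
}}

```text
time_s: 15.15
tool_pos: [0.6014, -0.093, 0.0455]
tool_rot: [-180.0, 34.9, 54.4]
force: [-0.2, -1.2, -2.9]
grip_width: 0.0136
grasp_force: 59.8
```

```bash
python3 look.py pics/m10.png; python3 -c "
from h import *
o=env.get_obs();print(o['wrist_torque'])"
```

```text
[ 0.60138986 -0.09297912  0.04546995] [-179.9659458    34.87839153   54.44291712] 0.013602236933263788 [-0.1739798  -1.18651424 -2.92969756]
car in press mm [[-0.3 -7.2 -0.2]] 0.04291711575463353
[ 0.92231131 -0.76044488  0.07132961]
```

Request:
{"method": "apply_moves", "body": {
  "moves": [
    [0.006,0.01,-0.004,0,0,0,0],
    [0.006,0.02,-0.004,0,0,0,0],
    [0.006,0.03,-0.004,0,0,0,0],
    [0.006,0.03,-0.004,0,0,0,0]
  ]
}}

```text
time_s: 15.65
tool_pos: [0.6076, -0.0945, 0.0459]
tool_rot: [-180.0, 34.8, 54.5]
force: [-0.3, 0.4, -3.0]
grip_width: 0.0135
grasp_force: 59.8
```

Request:
{"method": "apply_moves", "body": {
  "moves": [
    [0,0.005,0,0,0,0,0],
    [0,0.01,0,0,0,0,0],
    [0,0.015,0,0,0,0,0],
    [0,0.015,0,0,0,0,0]
  ]
}}

```text
time_s: 16.05
tool_pos: [0.6098, -0.0961, 0.0459]
tool_rot: [-180.0, 34.8, 54.5]
force: [-0.3, 0.1, -2.5]
grip_width: 0.0141
grasp_force: 59.8
```

```bash
python3 look.py pics/m11.png
```

```text
[ 0.60981104 -0.09606832  0.04594727] [-179.97073659   34.82467649   54.49132912] 0.014077304310792547 [-0.33691373  0.13372466 -2.48832091]
car in press mm [[-2.7  1.5  0.2]] 0.09132912126656834
```

Request:
{"method": "apply_moves", "body": {
  "moves": [
    [0,0.005,0,0,0,0,0],
    [0,0.01,0,0,0,0,0],
    [0,0.01,0,0,0,0,0]
  ]
}}

```text
time_s: 16.45
tool_pos: [0.6114, -0.0971, 0.0459]
tool_rot: [-180.0, 34.8, 54.5]
force: [0.4, 0.6, -2.7]
grip_width: 0.014
grasp_force: 59.8
```

Request:
{"method": "apply_moves", "body": {
  "moves": [
    [0,0.005,0,0,0,0,0],
    [0,0.01,0,0,0,0,0],
    [0,0.01,0,0,0,0,0]
  ]
}}

```text
time_s: 16.75
tool_pos: [0.6117, -0.0972, 0.046]
tool_rot: [-179.7, 34.9, 54.6]
force: [-2.9, 4.8, 0.4]
grip_width: 0.0134
grasp_force: 59.8
```

Request:
{"method": "apply_moves", "body": {
  "moves": [
    [0.002,-0.003,0.003,0,0,0,0],
    [0.002,-0.003,0.003,0,0,0,0],
    [0.002,-0.003,0.003,0,0,0,0.2],
    [0.002,-0.003,0.003,0,0,0,0.3],
    [0.002,-0.003,0.003,0,0,0,0.4],
    [0.002,-0.003,0.003,0,0,0,0.4],
    [0.002,-0.003,0.003,0,0,0,0.4],
    [0.002,-0.003,0.003,0,0,0,0.4],
    [0.002,-0.003,0.003,0,0,0,0.4]
  ],
  "grip_force": 10
}}

```text
time_s: 17.65
tool_pos: [0.6126, -0.098, 0.0453]
tool_rot: [-180.0, 34.8, 54.5]
force: [0.1, -0.2, 0.5]
grip_width: 0.0348
grasp_force: 0.0
```

Request:
{"method": "apply_moves", "body": {
  "moves": [
    [0,0,-0.1,0,0,0,0.4],
    [0,0,-0.25,0,0,0,0.4],
    [0,0,-0.4,0,0,0,0.4],
    [0,0,-0.55,0,0,0,0.4],
    [0,0,-0.7,0,0,0,0.4],
    [0,0,-0.7,0,0,0,0.4],
    [0,0,-0.7,0,0,0,0.4]
  ]
}}

```text
time_s: 18.35
tool_pos: [0.6592, -0.0327, 0.1601]
tool_rot: [-180.0, 34.8, 54.5]
force: [0.9, -0.3, -0.7]
grip_width: 0.035
grasp_force: 0.0
```

```bash
python3 - <<'E'
from plan import *
W0={}
for n in ("scene","wrist","top"): W0[n]=viewer.read_camera(n)[:,:,::-1].copy()
c=viewer.get_calibration("wrist"); ws=W0["wrist"]
P=np.array([[x,y,12] for x in(-45,45) for y in (-40,40)]+[[-66.5,0,55.6],[-78,0,72]])/1000
k=3
def ann(n,x0,y0,w,h,k):
    c=viewer.get_calibration(n); b=cv2.resize(W0[n],None,fx=k,fy=k,interpolation=cv2.INTER_CUBIC)
    for A,col in((proj(c,W(press,P+[-.002,.002,0])),(255,0,255)),(proj(c,W(press,np.array([[-80,-76,22],[-80,16,22],[-52,16,22],[-31,28,20],[-153,45,0],[-153,-100,0]])/1000)),(0,255,0))):
        for p in A: cv2.circle(b,tuple(int(v) for v in (p*k+k/2).round()),2,col,-1)
    return b[y0*k:y0*k+h,x0*k:x0*k+w]
m=np.hstack([ann("scene",130,140,400,600,4),np.vstack([ann("wrist",155,130,400,300,2),ann("top",240,105,400,300,3)])])
cv2.imwrite("pics/m12.png",cv2.convertScaleAbs(m,alpha=1.5))
E
```

```text
(no output)
```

View pics/m12.png

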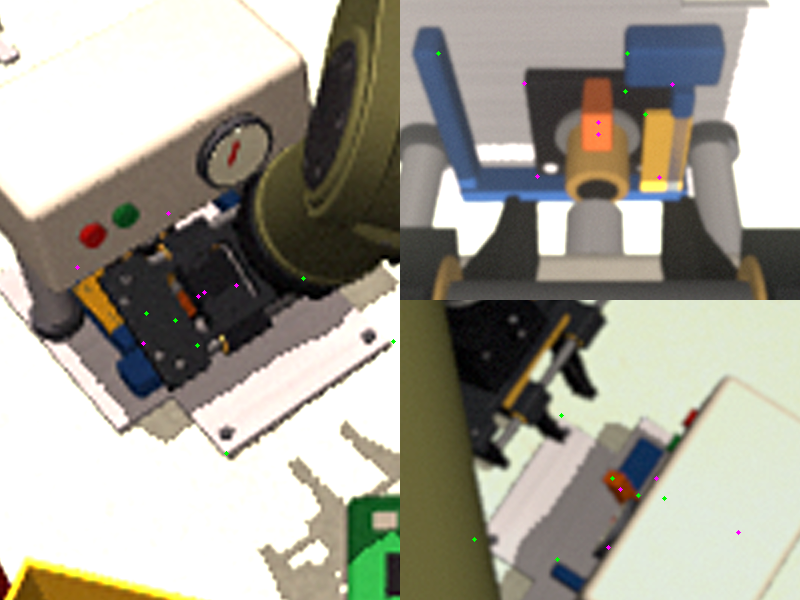

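```bash
python3 -c "
from cell import env
print(env.sign_off())"
```

```text
the job is handed in; nothing more can be done
None
```

The brass-sleeve carrier is loaded in the press: it was slid through the gate to the back stop, then left until it met the wall with its edge under the yellow lip. I released it there and backed the gripper clear, and handed the job in at about 18.5 s. During the leftward slide it jammed once, at about 31 N; I backed off and finished the slide with about 3 mm of clearance from the stop, inside the allowed range.

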